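# Caps into the sterilising tin

## Robot

A 6-joint arm with a two-finger parallel gripper is mounted at the origin on the work surface. World frame = base frame: x ahead of the robot, y to its left, z up, the work surface at z = 0. Lengths are in m, angles in rad, forces in N, time in s.
With the tool pointing down it reaches from about 0.3 to 0.775 m from the base axis. Payload 14.6 kg.
Tool frame: the origin (TCP) lies on the centre line of the jaws, within the pads' length; the fingertips stand env.tips_ahead ahead of it and the grasp point (between the pads) lies 8 mm behind it (env.tips_ahead is the distance from the TCP to the fingertips, in m); z points along the fingers, y is the line along which they close (so a half turn about z gives the same grasp; the last joint's range is limited). The gripper opens to 85 mm and grips with 20 to 120 N. Pads are 22 mm wide; open, the fingers measure 114 mm over their backs; the gripper's body (76 mm by 85 mm) begins 54 mm behind the grasp point. The pads swing forward as they close: fully open they stand 13 mm farther back than shut.
Start: joints at [1.1, 0.3, 1.521, -0, 1.321, -0.067], TCP at [0.216, 0.506, 0.242] pointing down, gripper open.
Joint ranges: [-3.03, 3.03], [-0.79, 2.21], [0.23, 2.52], [-1.04, 4.18], [0, 3.07], [-2.55, 2.55]. Speed limits (rad/s): [2.22, 2.22, 2.57, 3.14, 3.14, 3.14].

## Interface

Orientations are given as [roll, pitch, yaw] about the fixed x, y, z axes, in that order (R = Rz(yaw) Ry(pitch) Rx(roll)).
In Python, from station import env gives the robot as it stands.
- The arm moves only by the tool move_arm, never from a script. Its argument "series" is text: rows parted by semicolons, each of 5 numbers parted by spaces: the closure, from 0 (fully open) to 1 (shut), then the shift along the tool's x, y, z in mm, then the turn about the tool's z in degrees. In form: hand x y z turn; .... A call has 1 to 20 rows; each row shifts and turns the commanded pose from where the row before left it, along the tool's axes as they then stand; what a row does not reach is not made up. A row lasts 1/8 s, in which the tool goes at most 62.5 mm and 10.7 degrees, less where a joint would pass 70% of its speed; a pose out of reach is approached as far as the arm can. A call with a gripper value outside its range is refused whole. The fingers move at their own pace and stop on an object; the grip force is fixed at half the most. Time passes only in rows, so rows that do not move let the fingers close. It gives the time, the measured TCP pose, the force, the opening and the grip force at its end, in the units of the state.
- env.get_obs(): the state, without advancing time (a new reading comes with each control period).
- env.get_image(name): name is "side" or "top" or "wrist"; returns (picture, depth): 480x640x3 uint8, red, green, blue; 480x640 float32, m along the optical axis (not along the pixel's ray), 0 where there is no reading.
- env.camera_params(name): a dict with "fx", "fy", "cx", "cy" (pixels), "position" and "attitude" of the camera in the world. Camera axes: x right, y up, looking along -z (the intrinsics and any distortion apply to the point x, -y, -z); pixel columns grow to the right and rows downward; lengths in m; the calibration is good to about 2 mm. A picture is of the moment at which its call begins: read the wrist's pose just before it. camera_params takes no time and is no camera call; for the wrist camera it gives the pose at the moment of the call.
- env.hand_in(): hands the job in; it is judged then, once.
The state is a dict: "clock": time; "joints": joint angles; "joint_velocities": joint speeds; "joint_torque": joint torques, N m; "eef_pos": TCP position; "ee_rot": TCP orientation; "ft_force": force on the tool from outside, world axes, zero at the start; "wrist_torque": the same for the moment, N m; "finger_gap": finger opening in m; "grasp_force": force on a finger pad.
Only numpy, scipy, OpenCV 4.12 (cv2) and the standard library are available. Lean on these libraries where they do the work, as an engineer would, in place of code of your own. Each camera call takes 0.05 s, during which the arm holds its last target. There are 200 camera calls.

## Task

Tip the screw caps out of the jug into the open sterilising tin, stand the empty jug upright on the bench again, and gently lower the tin's lid fully shut without letting it drop. Leave the other things on the bench where they are.

Things in the scene. Friction and masses are not known exactly. Their poses are not given: they have to be found in the camera images.
- tin: Stainless-steel sterilising tin fixed to the bench: an open box 200 mm long (its y), 116 mm deep (its x), rim 70 mm above the bench, walls and floor 4 mm. Origin: centre of its underside. The lid is hinged along the tin's +x long side; the front long side is at -x.
- lid_hinge (a point): Middle of the hinge line of the tin's lid, at the rim (70 mm high), 58 mm along tin +x from the tin's centre; the hinge runs along the tin's y axis.
- lid_bar (a point): Middle of the lid's handle bar: round steel, 10 mm thick, 90 mm long, parallel to the hinge and 158 mm from it; the cross-piece of a U handle that stands out 42 mm beyond the tin's front, in the lid's plane (legs at its ends). Lid shut: the bar is 74 mm above the bench, 100 mm along tin -x from the tin's centre. Lid open: it is the lid's top.
- lid (a joint): Lid angle, rad: 0 shut flat on the rim, 1.57 upright, stop at 1.95; starts open at 1.62 to 1.85. A plate 122 x 208 x 5 mm, 0.25 kg with its handle. Hinge friction holds it within about 20 degrees of upright; farther forward it falls shut unless held. About 1 N at the bar moves or carries it.
- jug: White plastic jug, loose, 0.09 to 0.15 kg: 100 mm tall, outer radius 40 mm at the foot, 54 mm at the rim, walls 4 mm. Origin: centre of its underside; z is its axis. Pouring lip at its +x, handle on the other side at -x: a D of strap 18 mm wide (along y), 10 mm thick, reaching 96 mm from the axis, 26 to 98 mm high. Holds the six caps.
- jug_grip (a point): The upper outer corner of the jug's handle (85 mm out along jug -x, 85 mm up), where the strap is 18 mm wide along the jug's y; can be pinched across that width from above or leaning outward.
- jug_mouth (a point): Centre of the jug's mouth, on its axis at rim height (100 mm).
- cap1: One of six equal ribbed blue screw caps (cap1 to cap6), solid discs 30 mm in diameter and 15 mm high, 12 g; origin in the middle of the flat underside. They lie in the jug at the start, in two layers.
- cap2: Screw cap like cap1.
- cap3: Screw cap like cap1.
- cap4: Screw cap like cap1.
- cap5: Screw cap like cap1.
- cap6: Screw cap like cap1.
- bottle: Bystander: tall round glass bottle, radius 34 mm, 165 mm high, standing close to one short end of the tin (either end). Origin: centre of its underside.
- jar: Bystander: squat round jar, radius 36 mm, 85 mm high, standing close to the other short end of the tin. Origin: centre of its underside.
- flask: Bystander: clear flat culture flask lying between robot and tin, 153 mm long (x, neck and cap at -x) x 85 mm x 36 mm high. Origin: underside, 53 mm from the far end of its body.
- rack: Bystander: white tube rack with three capped tubes, 55 x 170 mm (170 along its y), 122 mm high, at the back. Origin: centre of its underside.
- tipbox: Bystander: pipette tip box 82 x 120 mm (120 along its y), 65 mm high, at the left or right. Origin: centre of its underside.
- washbottle: Bystander: wash bottle, radius 32 mm, 190 mm high with a bent spout reaching 65 mm out, at the left or right. Origin: centre of its underside.
Not all that is in view belongs to the job. What is shaped like the jug but pink is not meant.

How it is judged:
On the way, in this order (a step that is already met when the one before it is completed fails the run):
1. the jug is tipped (more than 50 degrees) above the tin (angle between jug's own z axis and vertical above 0.873 rad and horizontal distance between jug_mouth and tin below 0.17 m and z of jug_mouth in the frame of tin above 0.07 m), for 0.05 s.
2. all six caps lie in the tin, below its rim (x of cap1 in the frame of tin between -0.056 and 0.056 m and y of cap1 in the frame of tin between -0.098 and 0.098 m and z of each of cap1, cap2, cap3, cap4, cap5, cap6 in the frame of tin below 0.07 m and x of cap2 in the frame of tin between -0.056 and 0.056 m and y of cap2 in the frame of tin between -0.098 and 0.098 m and x of cap3 in the frame of tin between -0.056 and 0.056 m and y of cap3 in the frame of tin between -0.098 and 0.098 m and x of cap4 in the frame of tin between -0.056 and 0.056 m and y of cap4 in the frame of tin between -0.098 and 0.098 m and x of cap5 in the frame of tin between -0.056 and 0.056 m and y of cap5 in the frame of tin between -0.098 and 0.098 m and x of cap6 in the frame of tin between -0.056 and 0.056 m and y of cap6 in the frame of tin between -0.098 and 0.098 m), for 0.2 s.
At the end, for the whole second after the job is handed in: All six caps lie inside the tin; the lid is shut to within 0.05 rad; the jug stands upright (within 0.1 rad) on the bench, not raised by more than 8 mm, released; caps and jug are at rest; the six bystanders are within 30 mm of where they began (all of step 2 and value of joint lid below 0.05 rad and angle between jug's own z axis and vertical below 0.1 rad and height (world z) of jug below 0.008 m and linear speed of each of cap1, cap2, cap3, cap4, cap5, cap6, jug below 0.03 m/s and distance of each of bottle, jar, flask, rack, tipbox, washbottle from where it was at the start of the episode below 0.03 m); the robot touches nothing.
It fails at once if the lid is let drop: it closes faster than 4 rad/s (velocity of joint lid below -4 rad/s).
It fails at once if a bystander is shoved more than 30 mm or tipped more than 0.3 rad ((distance of bottle from where it was at the start of the episode above 0.03 m or angle between bottle's own z axis and vertical above 0.3 rad) or (distance of jar from where it was at the start of the episode above 0.03 m or angle between jar's own z axis and vertical above 0.3 rad) or (distance of flask from where it was at the start of the episode above 0.03 m or angle between flask's own z axis and vertical above 0.3 rad) or (distance of rack from where it was at the start of the episode above 0.03 m or angle between rack's own z axis and vertical above 0.3 rad) or (distance of tipbox from where it was at the start of the episode above 0.03 m or angle between tipbox's own z axis and vertical above 0.3 rad) or (distance of washbottle from where it was at the start of the episode above 0.03 m or angle between washbottle's own z axis and vertical above 0.3 rad)).
It also fails if it takes over 69 s, if anything falls off the work surface, if the arm or the gripper's body presses on something with over 40 N, if the wrist force passes 120 N, or if a joint passes its speed limit or range.

## Working session

There is one attempt and no reset: what is moved stays moved. The work goes in short steps, Python scripts to look and compute and a tool call to move; the robot and the scene stay as the last step left them, time stands still between calls to the robot, and variables do not carry over. Pictures are saved under pics/ and viewed, at most 10 in all, crops included, and the job is handed in when it is done.

Besides the shell and the picture viewer there is one more tool, called after "Call:" as name(argument=value, ...) on one line, values as JSON. move_arm: Moves the arm, as the interface text tells. Its arguments: {"type":"object","properties":{"series":{"type":"string"}},"required":["series"]}

```bash
ls; mkdir -p pics; cat > h.py <<'E'
import numpy as np, cv2
from station import env
from scipy.spatial.transform import Rotation as R
def rot(a):
    a=np.array(a,float)
    if a.shape==(3,3): return a
    return R.from_quat(a).as_matrix() if a.size==4 else R.from_euler('xyz',a).as_matrix()
def cloud(name):
    p=env.camera_params(name); im,d=env.get_image(name)
    v,u=np.mgrid[0:480,0:640]
    c=np.stack([(u-p['cx'])/p['fx']*d,-(v-p['cy'])/p['fy']*d,-d],-1)
    w=c@rot(p['attitude']).T+np.array(p['position'])
    w[d==0]=np.nan
    return im,d,w
def save(n,im): cv2.imwrite('pics/'+n+'.png',im[...,::-1])
E
python3 - <<'E'
from h import *
print(env.get_obs(), env.tips_ahead)
for n in ('side','top','wrist'): print(n,env.camera_params(n))
out=[]
for n in ('side','top'):
    im,d,w=cloud(n); np.savez('%s0.npz'%n,im=im,d=d,w=w); save(n+'0',im)
E
```

```text
pics
{'clock': 0.0, 'joints': array([ 1.10038907e+00,  3.00486679e-01,  1.52157800e+00,  1.68887698e-05,
        1.32068987e+00, -6.65998780e-02]), 'joint_velocities': array([ 1.70179066e-03, -6.12230128e-04,  9.43383081e-06,  1.43393748e-03,
       -1.15433988e-03,  6.06959746e-04]), 'joint_torque': array([ 1.07834188e-03, -5.43505561e+01, -3.61786222e+01,  9.72419116e-06,
        4.04512830e-03,  1.81793064e-05]), 'eef_pos': array([0.21600808, 0.50557143, 0.24171406]), 'ee_rot': array([-3.14043442e+00, -9.36470522e-05,  2.73778103e+00]), 'ft_force': array([-0.05963268,  0.62183452,  0.89904213]), 'wrist_torque': array([ 0.00808387, -0.03409212, -0.05351884]), 'grasp_force': 0.0, 'finger_gap': 0.08562962930578273} 0.011
side {'fx': 450.1291289950527, 'fy': 450.1291289950527, 'cx': 319.24793706906456, 'cy': 240.04265581218098, 'position': array([ 0.03645666, -0.59266207,  0.75916091]), 'attitude': array([ 0.85861433, -0.01642263, -0.65827253])}
top {'fx': 567.3181280153836, 'fy': 567.3181280153836, 'cx': 308.0849312914097, 'cy': 241.54945861214156, 'position': array([0.38653517, 0.00973761, 1.44510279]), 'attitude': array([ 0.1047371 ,  0.00474832, -1.57576252])}
wrist {'fx': 394.50898958297375, 'fy': 394.50898958297375, 'cx': 325.3577917145432, 'cy': 241.23082297860768, 'position': array([0.14820988, 0.5346944 , 0.37376256]), 'attitude': array([-2.94849616e-01,  8.67935104e-04,  1.16714564e+00])}
```

View pics/top0.png

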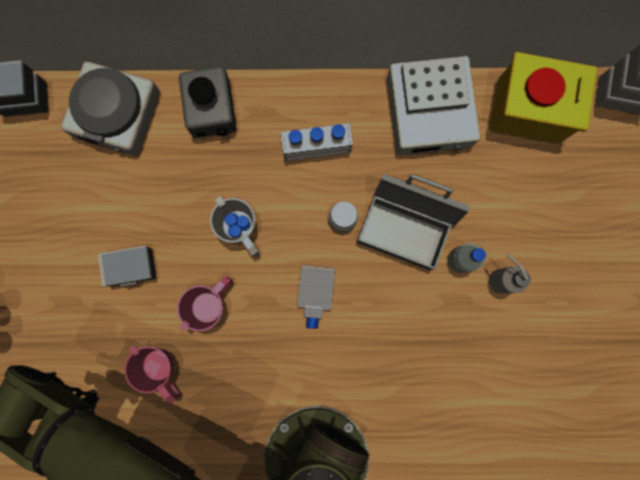

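View pics/side0.png

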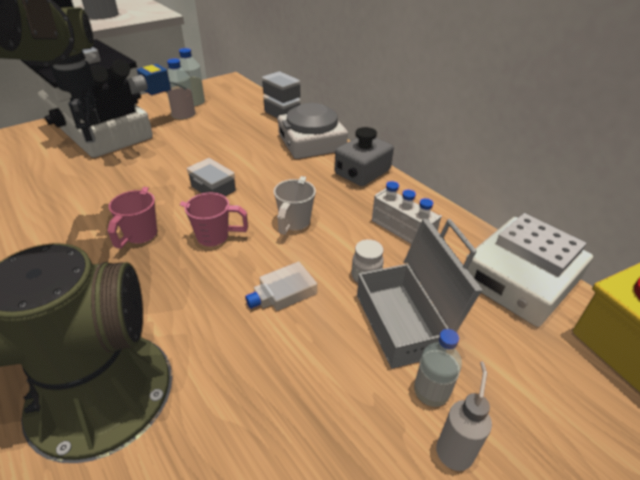

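The top picture shows the jug at about px (234,222), with its handle towards (250,247) and its lip at (221,202). The tin is at about (412,232), with the lid upright along (420,203) and its bar near (430,184). The jar is at (343,217), the bottle at (468,258), the flask at (316,295), and the pink jugs at (202,307) and (150,370).

```bash
python3 - <<'E'
import numpy as np, cv2
from scipy.optimize import least_squares
C={n:np.load(n+'0.npz') for n in('top','side')}
def pts(n):
    w=C[n]['w'].reshape(-1,3); return w
t,s=pts('top'),pts('side')
wt=C['top']['w']
for n,(u,v) in dict(jug=(235,222),handle=(250,247),lip=(221,202),jar=(343,217),bottle=(478,255),tinfl=(400,240),flask=(316,290),bar=(430,184)).items(): print(n,wt[v,u].round(3))
c0=wt[222,235][:2]
for nm,w in (('top',t),('side',s)):
    m=(np.hypot(*(w[:,:2]-c0).T)<.13)&(w[:,2]>.02)
    p=w[m]; print(nm,'jug zmax pct',np.percentile(p[:,2],[50,90,98,99.5]).round(3))
    q=p[(p[:,2]>.092)&(p[:,2]<.108)]
    f=least_squares(lambda a:np.hypot(*(q[:,:2]-a[:2]).T)-a[2],[*c0,.052],loss='soft_l1',f_scale=.003).x
    print(' circle',f.round(4),len(q))
    q=p[(p[:,2]>.06)];r=np.hypot(*(q[:,:2]-f[:2]).T);h=q[(r>.065)&(r<.1)]
    d=h[:,:2]-f[:2]; print(' handle n',len(h),'mean',h.mean(0).round(4),'ang',np.degrees(np.arctan2(*d.mean(0)[::-1])).round(1),'zmax',np.percentile(h[:,2],95).round(4),'rmax',np.percentile(np.hypot(*d.T),97).round(4))
    # tin
    k=wt[232,412][:2]
    for lo,hi in((.0,.02),(.062,.076)):
        m=(np.abs(w[:,0]-k[0])<.16)&(np.abs(w[:,1]-k[1])<.16)&(w[:,2]>lo)&(w[:,2]<hi)
        q=w[m]
        if lo>0:
            im=np.zeros((330,330),np.uint8); ij=((q[:,:2]-k+.165)*1000).astype(int); im[ij[:,0],ij[:,1]]=255
            cv2.imwrite(f'pics/rim_{nm}.png',cv2.resize(im,None,fx=1.2,fy=1.2)); print('k',k)
a=cv2.imread('pics/rim_top.png');b=cv2.imread('pics/rim_side.png');cv2.imwrite('pics/rim.png',np.hstack([a,b]))
# lid plane
for nm,w in(('top',t),('side',s)):
    m=(np.abs(w[:,0]-k[0]-.06)<.14)&(np.abs(w[:,1]-k[1])<.16)&(w[:,2]>.1)
    q=w[m]; print(nm,len(q),q.min(0).round(3),q.max(0).round(3))
E
```

```text
jug [0.585 0.199 0.035]
handle [0.516 0.154 0.095]
lip [0.625 0.224 0.099]
jar [ 0.588 -0.069  0.088]
bottle [ 0.488 -0.368  0.168]
tinfl [ 0.54  -0.218  0.009]
flask [ 0.414 -0.003  0.032]
bar [ 0.64  -0.252  0.225]
top jug zmax pct [0.063 0.1   0.104 0.106]
 circle [0.5796 0.1945 0.0531] 435
 handle n 109 mean [0.5218 0.1564 0.0922] ang -146.6 zmax 0.1042 rmax 0.0925
k [ 0.56104524 -0.24978887]
side jug zmax pct [0.073 0.097 0.1   0.101]
 circle [0.5784 0.1951 0.0527] 364
 handle n 149 mean [0.5129 0.1507 0.0838] ang -145.9 zmax 0.0984 rmax 0.0934
k [ 0.56104524 -0.24978887]
top 2369 [ 0.481 -0.403  0.1  ] [ 0.671 -0.145  0.235]
side 4167 [ 0.481 -0.404  0.1  ] [ 0.672 -0.143  0.23 ]
```

View pics/rim.png

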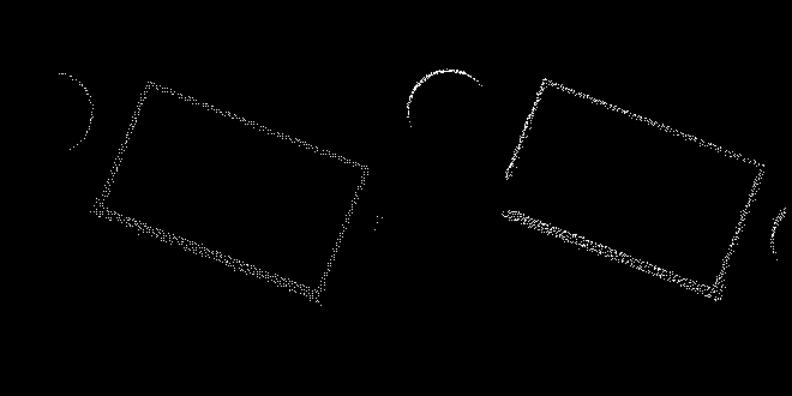

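The rim map is clean in both views: the front edge is towards the robot and the hinge edge is away from it, with the tin yawed about -21°. Next I fit the numbers and check clearances around the jug's handle.

```bash
python3 - <<'E'
import numpy as np, cv2
C={n:np.load(n+'0.npz') for n in('top','side')}
t,s=[C[n]['w'].reshape(-1,3) for n in('top','side')]
k=np.array([.56104524,-.24978887])
for w in(t,s):
    q=w[(np.abs(w[:,0]-k[0])<.16)&(np.abs(w[:,1]-k[1])<.16)&(w[:,2]>.062)&(w[:,2]<.076)]
    im=np.zeros((330,330),np.uint8); ij=((q[:,:2]-k+.165)*1000).astype(int); im[ij[:,0],ij[:,1]]=255
    n,l=cv2.connectedComponents(cv2.dilate(im,np.ones((9,9))))
    lab=l[ij[:,0],ij[:,1]]; b=np.bincount(lab).argmax(); p=q[lab==b]
    (c,sz,a)=cv2.minAreaRect((p[:,:2]*1000).astype(np.float32)); print('rect',c,sz,a)
    # front edge line fit, lid plane
    th=np.radians(-21.5); ex=np.array([np.cos(th),np.sin(th)]);ey=np.array([-ex[1],ex[0]])
    d=p[:,:2]-k; X=d@ex;Y=d@ey
    f=(X<np.percentile(X,2)+.012)&(np.abs(Y-np.median(Y))<.09); g=np.polyfit(Y[f],X[f],1); print('front tilt deg',np.degrees(np.arctan(g[0])),'Xmin med',np.median(X[f])-.0,'Yrange',np.percentile(Y,[1,99]),'Xmax',X.max())
    q=w[(w[:,2]>.08)&(w[:,2]<.26)]; d=q[:,:2]-k;X=d@ex;Y=d@ey
    m=(np.abs(Y)<.12)&(X>.02)&(X<.12); X,Y,Z=X[m],Y[m],q[m,2]
    pl=np.abs(Y)<.09; 
    a=np.polyfit(Z[pl&(Z<.18)],X[pl&(Z<.18)],1); print('lid slope deg back',np.degrees(np.arctan(a[0])),'X at .07',np.polyval(a,.07),'ztop',np.percentile(Z,99.8))
    b=Z>.212; print('bar',b.sum(),np.c_[X,Y,Z][b].mean(0).round(4),np.percentile(Y[b],[2,98]).round(4), np.percentile(X[b],[5,95]).round(4))
# near the grip: things not jug
cj=np.array([.579,.195]);a=np.radians(33.7);jx=np.array([np.cos(a),np.sin(a)]);jy=np.array([-jx[1],jx[0]])
for w in(t,s):
    d=w[:,:2]-cj;X=d@jx;Y=d@jy; m=(np.abs(X+.085)<.06)&(np.abs(Y)<.09)&(w[:,2]>.03)
    X,Y,Z=X[m],Y[m],w[m,2]
    for y0 in np.arange(-.09,.09,.015):
        b=(Y>=y0)&(Y<y0+.015)&(X<-.06)
        if b.any(): print('y%.3f n%d X %.3f..%.3f zmax %.3f'%(y0,b.sum(),X[b].min(),X[b].max(),Z[b].max()))
    h=(X<-.065)&(X>-.1)&(np.abs(Y)<.02)&(Z>.075); print('handle Y',np.percentile(Y[h],[5,50,95]).round(4),'Z',np.percentile(Z[h],[50,95]).round(4))
print('jar etc')
E
```

```text
rect (556.2432861328125, -221.26904296875) (207.06324768066406, 122.4667739868164) 68.4512710571289
front tilt deg -0.06156956721618504 Xmin med -0.07404690596554891 Yrange [-0.07582969  0.12430929] Xmax 0.046262584650688034
lid slope deg back 11.9072292152649 X at .07 0.04159056905508584 ztop 0.23291680354335764
bar 231 [0.0767 0.0241 0.2268] [-0.0228  0.0728] [0.0727 0.0817]
rect (554.5765991210938, -218.938232421875) (205.3163604736328, 121.70040130615234) 68.6514892578125
front tilt deg -0.09227913105544071 Xmin med -0.07650692601791555 Yrange [-0.07565016  0.1260489 ] Xmax 0.04358343477676335
lid slope deg back 12.080817949451163 X at .07 0.03988114296625955 ztop 0.22882717987149123
bar 287 [0.0739 0.0197 0.2244] [-0.0242  0.0712] [0.0704 0.0788]
y-0.015 n73 X -0.093..-0.061 zmax 0.104
y0.000 n58 X -0.093..-0.060 zmax 0.103
y0.075 n30 X -0.115..-0.098 zmax 0.090
handle Y [-0.0085 -0.0003  0.0076] Z [0.0942 0.1016]
y-0.015 n136 X -0.094..-0.060 zmax 0.098
y0.000 n107 X -0.095..-0.060 zmax 0.100
y0.075 n58 X -0.119..-0.099 zmax 0.085
handle Y [-0.0077 -0.      0.0083] Z [0.0896 0.0978]
jar etc
```

Call:
move_arm(series="0.3 -51.3 -26.6 0 0;0.3 -51.3 -26.6 0 0;0.3 -51.3 -26.6 0 0;0.3 -51.3 -26.6 0 0;0.3 -51.3 -26.6 0 0;0.3 -51.3 -26.6 0 0;0.3 -51.3 -26.6 0 0;0.3 -51.3 -26.6 0 0;0.3 0 0 0 -9.5;0.3 0 0 0 -9.5;0.3 0 0 0 -9.5;0.3 0 0 0 -9.5;0.3 0 0 0 -9.5;0.3 0 0 0 -9.5;0.3 0 0 0 0;0.3 0 0 0 0")

```text
clock: 2.1
eef_pos: [0.5098, 0.1488, 0.2421]
ee_rot: [3.141, -0.0, -2.554]
ft_force: [0.0, 0.1, -0.6]
finger_gap: 0.0596
grasp_force: 0.0
```

```bash
cat >> h.py <<'E'
TIN=np.array([.5528,-.2202]); TH=np.radians(-21.45); EX=np.array([np.cos(TH),np.sin(TH)]); EY=np.array([-EX[1],EX[0]])
def st():
    o=env.get_obs(); M=rot(o['ee_rot']); p=o['eef_pos']
    print('t %.2f pos %s tin-xy %s yclose %.1f q %s F %s gap %.4f gf %.1f'%(o['clock'],p.round(4),((p[:2]-TIN)@np.c_[EX,EY]).round(4),np.degrees(np.arctan2(M[1,1],M[0,1])),o['joints'].round(2),o['ft_force'].round(1),o['finger_gap'],o['grasp_force']))
    return p,M
def to(x,y,z,ang=None):
    "print tool-axis shift (mm) to world target and turn for closing-axis angle ang (deg)"
    p,M=st(); d=M.T@(np.array([x,y,z])-p)*1000
    t=0
    if ang is not None: t=-((ang-np.degrees(np.arctan2(M[1,1],M[0,1]))+90)%180-90)
    print('shift',d.round(1),'turn',round(t,1))
E
python3 - <<'E'
from h import *
to(.510,.149,.079,123.6)
im,d,w=cloud('wrist'); save('w1',im)
cj=np.array([.579,.195]);a=np.radians(33.7);jx=np.array([np.cos(a),np.sin(a)]);jy=np.array([-jx[1],jx[0]])
w=w.reshape(-1,3); e=w[:,:2]-cj; X=e@jx;Y=e@jy;Z=w[:,2]
h=(X<-.062)&(X>-.105)&(abs(Y)<.03)&(Z>.07)&(Z<.11)
print(h.sum(),'X',np.percentile(X[h],[2,50,98]).round(4),'Y',np.percentile(Y[h],[3,50,97]).round(4),'Z',np.percentile(Z[h],[50,97]).round(4))
for lo,hi in((-.105,-.085),(-.085,-.07),(-.07,-.055)):
    g=h&(X>lo)&(X<hi); print(lo,np.percentile(Y[g],[3,97]).round(4) if g.any() else 0)
E
```

```text
t 2.10 pos [0.5098 0.1488 0.2421] tin-xy [-0.1749  0.3277] yclose 123.7 q [ 0.22  0.26  1.57  0.    1.31 -1.94] F [ 0.   0.1 -0.6] gap 0.0596 gf 0.0
shift [ -0.3   0.  163.1] turn 0.1
1104 X [-0.0908 -0.0784 -0.0629] Y [-0.0071  0.0017  0.0098] Z [0.0943 0.0994]
-0.105 [-0.0068  0.0096]
-0.085 [-0.0071  0.0098]
-0.07 [-0.0071  0.0098]
```

View pics/w1.png

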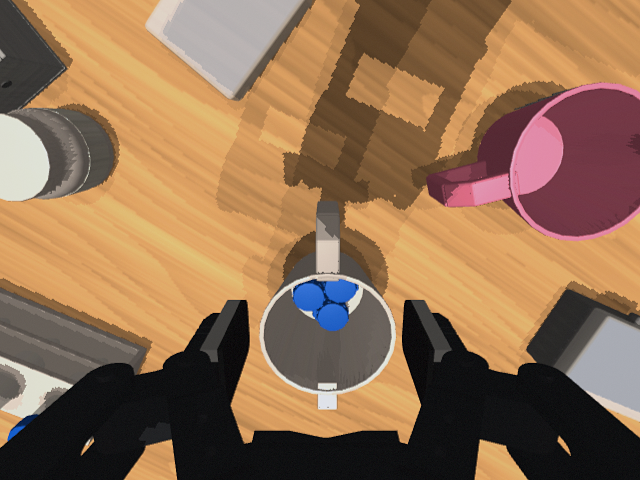

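The wrist view shows the jug's handle centred between the fingers at about px (328,240). Three caps are visible on top and the pink jug's handle is well clear at (470,185), so I descend and pinch.

Call:
move_arm(series="0.3 0 1 40 0;0.3 0 0 40 0;0.3 0 0 40 0;0.3 0 0 43 0;0.3 0 0 0 0;1 0 0 0 0;1 0 0 0 0;1 0 0 0 0;1 0 0 0 0;1 0 0 0 0;1 0 0 0 0;1 0 0 -15 0;1 0 0 -20 0;1 0 0 -25 0;1 0 0 0 0")

```text
clock: 4.03
eef_pos: [0.5102, 0.1499, 0.1418]
ee_rot: [-3.14, 0.004, -2.551]
ft_force: [0.1, 0.1, -2.8]
finger_gap: 0.017
grasp_force: 58.7
```

```bash
cat >> h.py <<'E'
def jugpose(name,tag=None,rad=.2):
    "tilt of the jug about the closing axis, from grey points around the TCP in the tool's vertical plane"
    p,M=st(); im,d,w=cloud(name)
    if tag: save(tag,im)
    y=M[:2,1]; fx=np.array([y[1],-y[0]])
    if name=='x': pass
    e=w[...,:2]-p[:2]; return im,np.stack([e@fx,e@y,w[...,2]],-1)
E
python3 - <<'E'
from h import *
im,P=jugpose('side','s1')
save('s1c',cv2.resize(im[130:260,220:420],None,fx=3,fy=3))
E
```

```text
t 4.03 pos [0.5102 0.1499 0.1418] tin-xy [-0.175   0.3288] yclose 123.9 q [ 0.22  0.36  1.68 -0.    1.09 -1.94] F [ 0.1  0.1 -2.8] gap 0.0170 gf 58.7
```

View pics/s1c.png

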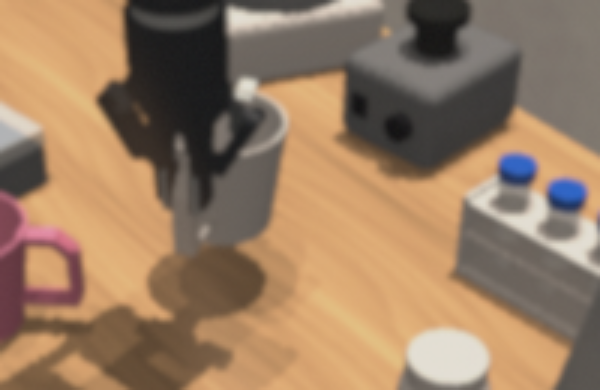

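The jug lifts upright and stays rigid in the pinch. The plan is to tip it by levering its wall over the tin's front rim, since the tool only yaws. First I carry it there.

```bash
python3 - <<'E'
from h import *
to(.364,-.146,.24,68.55)
E
```

```text
t 4.08 pos [0.5096 0.1497 0.1403] tin-xy [-0.1755  0.3285] yclose 123.9 q [ 0.22  0.37  1.69 -0.    1.09 -1.94] F [ 0.9  0.7 -2.6] gap 0.0171 gf 58.7
shift [ 285.5 -164.5 -100.1] turn 55.3
```

Call:
move_arm(series="1 0 0 -30 0;1 0 0 -40 0;1 0 0 -30 0;1 20 -12 0 0;1 32 -18 0 0;1 32 -18 0 0;1 32 -18 0 0;1 32 -18 0 0;1 32 -18 0 0;1 32 -18 0 0;1 32 -18 0 0;1 25 -15 0 0;1 16.5 -11.5 0 0;1 0 0 0 9.2;1 0 0 0 9.2;1 0 0 0 9.2;1 0 0 0 9.2;1 0 0 0 9.2;1 0 0 0 9.3;1 0 0 0 0")

```text
clock: 6.58
eef_pos: [0.3713, -0.1287, 0.2388]
ee_rot: [-3.124, -0.001, 2.75]
ft_force: [0.4, -0.6, -2.5]
finger_gap: 0.0166
grasp_force: 58.9
```

```bash
cat >> h.py <<'E'
GJ=np.array([-83.,87.])
def tilt(name='side',tag=None):
    """fit jug tilt T (deg, lip down) about the pinch, by matching the jug surface of revolution to the grey cloud"""
    from scipy.optimize import least_squares
    p,M=st(); im,d,w=cloud(name)
    if tag: save(tag,im)
    y=M[:2,1]; fx=np.array([y[1],-y[0]])        # jug forward
    if fx@EX<0 and FL==1: fx=-fx
    e=w.reshape(-1,3)-p; q=np.stack([e[:,:2]@fx*1000,e[:,:2]@y*1000,(e[:,2])*1000-8],-1)
    c=im.reshape(-1,3).astype(float); sat=(c.max(1)-c.min(1))/(c.max(1)+1)
    m=(np.abs(q[:,1])<58)&(np.linalg.norm(q,axis=1)<190)&(sat<.15)&(c.max(1)>70)&(p[2]*1000+8+q[:,2]>LOW)
    q=q[m]
    best=None
    def res(T):
        s,k=np.sin(T),np.cos(T)
        X=q[:,0]*k-q[:,2]*s+GJ[0]; Z=q[:,0]*s+q[:,2]*k+GJ[1]
        r=np.hypot(X,q[:,1]); R0=40+.14*Z
        dw=np.minimum(np.abs(r-R0),np.abs(r-R0+4))+np.maximum(Z-100,0)+np.maximum(-Z,0)
        db=np.abs(Z)+np.maximum(r-40,0)
        return np.minimum(np.minimum(dw,db),15)
    Ts=np.arange(-30,160,1.); sc=[res(np.radians(T)).mean() for T in Ts]; i=int(np.argmin(sc))
    print('points',len(q),'tilt',Ts[i],'score %.2f'%sc[i],'next',[(float(Ts[j]),round(sc[j],2)) for j in range(0,190,20)])
FL=1; LOW=85
E
python3 - <<'E'
from h import *
tilt('side','s2')
E
```

```text
t 6.58 pos [ 0.3713 -0.1287  0.2388] tin-xy [-0.2024  0.0187] yclose 67.6 q [-0.42 -0.05  1.93 -0.02  1.27 -1.59] F [ 0.4 -0.6 -2.5] gap 0.0166 gf 58.9
points 3707 tilt -1.0 score 2.16 next [(-30.0, np.float64(8.71)), (-10.0, np.float64(3.61)), (10.0, np.float64(4.41)), (30.0, np.float64(10.92)), (50.0, np.float64(14.47)), (70.0, np.float64(15.0)), (90.0, np.float64(15.0)), (110.0, np.float64(15.0)), (130.0, np.float64(15.0)), (150.0, np.float64(15.0))]
```

```bash
cat >> h.py <<'E'
def G(T,c,E=(-58,70)):
    "TCP (tin X, z) mm for tilt T with wall height c on the rim edge E"
    T=np.radians(T); a,b=GJ[0]-(40+.14*c),GJ[1]-c
    return np.array([E[0]+a*np.cos(T)+b*np.sin(T), E[1]-a*np.sin(T)+b*np.cos(T)-8])
def tt(X,Y,z,ang=68.55): 
    w=TIN+X/1000*EX+Y/1000*EY; to(w[0],w[1],z/1000,ang)
E
python3 - <<'E'
from h import *
tt(-203,0,134)
P=[G(T,15) for T in range(0,86,5)]; print(P[0]); print(np.diff(P,axis=0).round(1).tolist())
E
```

```text
t 6.62 pos [ 0.3712 -0.1288  0.2388] tin-xy [-0.2024  0.0187] yclose 67.7 q [-0.42 -0.06  1.93 -0.02  1.27 -1.59] F [ 0.5 -0.6 -2. ] gap 0.0169 gf 59.0
shift [  0.2 -16.8 105.1] turn -0.9
[-183.1  134. ]
[[6.8, 10.6], [7.7, 10.0], [8.5, 9.3], [9.3, 8.5], [10.0, 7.7], [10.6, 6.8], [11.2, 5.8], [11.6, 4.8], [12.0, 3.8], [12.3, 2.7], [12.5, 1.7], [12.6, 0.6], [12.6, -0.5], [12.5, -1.6], [12.3, -2.7], [12.0, -3.8], [11.6, -4.8]]
```

Call:
move_arm(series="1 0 -17 35 -0.9;1 0 0 40 0;1 0 0 30 0;1 -12 0 0 0;1 -10 0 0 0;1 -6.8 0 -10.6 0;1 -7.7 0 -10 0;1 -8.5 0 -9.3 0;1 -9.3 0 -8.5 0;1 -10 0 -7.7 0;1 -10.6 0 -6.8 0;1 -11.2 0 -5.8 0;1 -11.6 0 -4.8 0;1 0 0 0 0")

```text
clock: 8.38
eef_pos: [0.4559, -0.1821, 0.1983]
ee_rot: [-3.124, 0.001, 2.763]
ft_force: [-4.7, 1.7, 5.4]
finger_gap: 0.0171
grasp_force: 62.4
```

```bash
python3 - <<'E'
from h import *
print(G(40,15))
tilt('side','s3')
E
```

```text
[-107.55145194  197.56792988]
t 8.38 pos [ 0.4559 -0.1821  0.1983] tin-xy [-1.041e-01  1.000e-04] yclose 68.3 q [-0.45  0.21  1.74 -0.02  1.19 -1.63] F [-4.7  1.7  5.4] gap 0.0171 gf 62.4
points 3797 tilt 42.0 score 6.21 next [(-30.0, np.float64(15.0)), (-10.0, np.float64(13.57)), (10.0, np.float64(12.47)), (30.0, np.float64(9.06)), (50.0, np.float64(7.53)), (70.0, np.float64(11.19)), (90.0, np.float64(13.44)), (110.0, np.float64(14.64)), (130.0, np.float64(14.75)), (150.0, np.float64(14.75))]
```

It tips as planned, to about 42° with 7 N on the wrist. Next I continue to 80°.

Call:
move_arm(series="1 -12 0 -3.8 0;1 -12.3 0 -2.7 0;1 -12.5 0 -1.7 0;1 -12.6 0 -0.6 0;1 -12.6 0 0.5 0;1 -12.5 0 1.6 0;1 -12.3 0 2.7 0;1 -12 0 3.8 0;1 0 0 0 0")

```text
clock: 9.55
eef_pos: [0.5478, -0.2186, 0.1978]
ee_rot: [-3.124, 0.001, 2.763]
ft_force: [-0.7, -0.6, 4.2]
finger_gap: 0.0167
grasp_force: 63.8
```

```bash
python3 - <<'E'
from h import *
print(G(80,15))
tilt('side','s4')
P=[G(T,61) for T in range(80,131,5)]; print(P[0]); print(np.diff(P,axis=0).round(1).tolist())
E
```

```text
[ -8.81722881 197.70211869]
t 9.55 pos [ 0.5478 -0.2186  0.1978] tin-xy [-0.0052 -0.0003] yclose 68.3 q [-0.43  0.43  1.46 -0.02  1.26 -1.62] F [-0.7 -0.6  4.2] gap 0.0167 gf 63.8
points 5454 tilt 84.0 score 8.91 next [(-30.0, np.float64(13.59)), (-10.0, np.float64(13.22)), (10.0, np.float64(13.15)), (30.0, np.float64(13.33)), (50.0, np.float64(13.39)), (70.0, np.float64(12.36)), (90.0, np.float64(9.35)), (110.0, np.float64(11.49)), (130.0, np.float64(13.16)), (150.0, np.float64(14.64))]
[-55.23667971 196.05646445]
[[11.7, -0.8], [11.6, -1.8], [11.4, -2.8], [11.1, -3.7], [10.7, -4.7], [10.3, -5.6], [9.7, -6.5], [9.1, -7.3], [8.5, -8.1], [7.7, -8.8]]
```

View pics/s4.png

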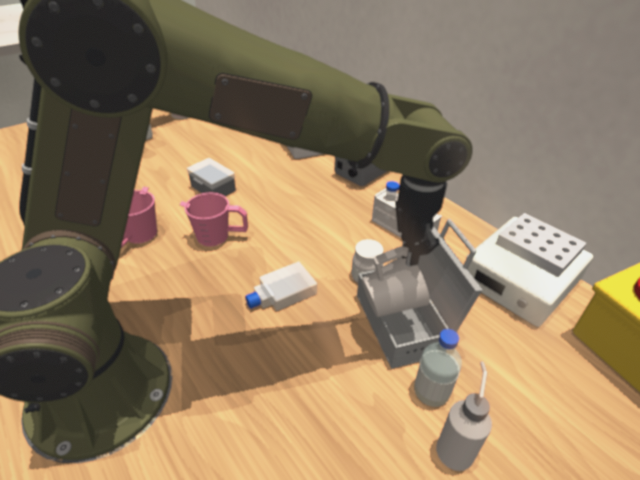

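The side view shows the jug lying nearly horizontal over the front rim at about px (400,290), with its mouth inside the tin. I lift a little, shift back so the rim bears near mid-wall, then roll on to about 120°.

Call:
move_arm(series="1 0 0 -12 0;1 20 0 0 0;1 19 0 0 0;1 0 0 14 0;1 -11.6 0 1.8 0;1 -11.4 0 2.8 0;1 -11.1 0 3.7 0;1 -10.7 0 4.7 0;1 -10.3 0 5.6 0;1 -9.7 0 6.5 0;1 0 0 0 0")

```text
clock: 10.98
eef_pos: [0.5728, -0.2291, 0.1716]
ee_rot: [-3.124, 0.003, 2.763]
ft_force: [2.6, -0.9, 6.3]
finger_gap: 0.0169
grasp_force: 74.4
```

```bash
python3 - <<'E'
from h import *
print(G(115,61))
tilt('side','s5')
im=cv2.imread('pics/s5.png')[...,::-1]; save('s5c',cv2.resize(im[210:380,330:510],None,fx=3,fy=3))
E
```

```text
[ 21.15520861 170.2276515 ]
t 10.97 pos [ 0.5728 -0.2291  0.1716] tin-xy [ 0.0218 -0.001 ] yclose 68.3 q [-0.43  0.51  1.4  -0.02  1.23 -1.62] F [ 2.6 -0.9  6.3] gap 0.0169 gf 74.4
points 5111 tilt 108.0 score 7.84 next [(-30.0, np.float64(13.99)), (-10.0, np.float64(13.46)), (10.0, np.float64(13.41)), (30.0, np.float64(14.18)), (50.0, np.float64(14.51)), (70.0, np.float64(14.69)), (90.0, np.float64(13.39)), (110.0, np.float64(7.98)), (130.0, np.float64(10.37)), (150.0, np.float64(12.05))]
```

View pics/s5c.png

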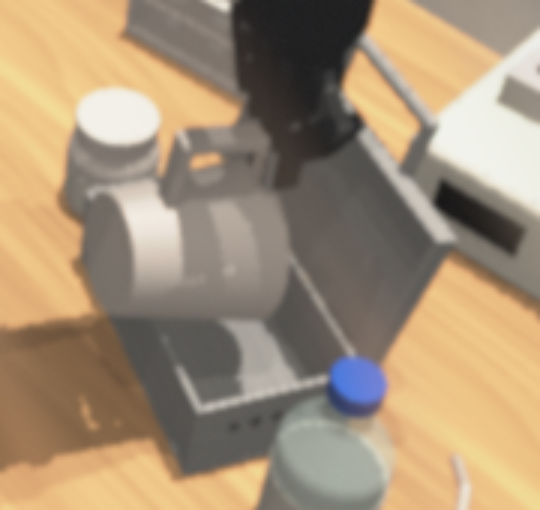

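Call:
move_arm(series="1 -8 0 8 0;1 -6 0 9 0;1 -3 0 9 0;1 0 0 0 0;1 0 0 0 0")

```text
clock: 11.65
eef_pos: [0.5911, -0.2366, 0.1492]
ee_rot: [-3.124, 0.014, 2.763]
ft_force: [18.5, -3.7, 20.5]
finger_gap: 0.0165
grasp_force: 101.1
```

```bash
cat >> h.py <<'E'
def caps(name):
    im,d,w=cloud(name); hsv=cv2.cvtColor(im,cv2.COLOR_RGB2HSV)
    m=(hsv[...,0]>100)&(hsv[...,0]<130)&(hsv[...,1]>150)&(hsv[...,2]>50)
    n,l,s,c=cv2.connectedComponentsWithStats(m.astype(np.uint8))
    for i in range(1,n):
        if s[i,4]>12:
            q=np.nanmedian(w[l==i],0); print(name,'blue',c[i].round(),s[i,4],'tin',((q[:2]-TIN)@np.c_[EX,EY]).round(3),q[2].round(3))
    return im
E
python3 - <<'E'
from h import *
tilt('side','s6')
caps('side');caps('top')
E
```

```text
t 11.65 pos [ 0.5911 -0.2366  0.1492] tin-xy [ 0.0416 -0.0012] yclose 68.3 q [-0.43  0.57  1.36 -0.02  1.2  -1.62] F [18.5 -3.7 20.5] gap 0.0165 gf 101.1
points 4530 tilt 121.0 score 7.47 next [(-30.0, np.float64(14.44)), (-10.0, np.float64(14.45)), (10.0, np.float64(13.82)), (30.0, np.float64(13.76)), (50.0, np.float64(14.2)), (70.0, np.float64(14.54)), (90.0, np.float64(14.67)), (110.0, np.float64(11.67)), (130.0, np.float64(8.41)), (150.0, np.float64(10.12))]
side blue [395. 187.] 19 tin [0.112 0.314] 0.121
side blue [408. 195.] 61 tin [0.132 0.275] 0.121
side blue [253. 300.] 127 tin [-0.288  0.123] 0.029
side blue [444. 336.] 55 tin [-0.014 -0.161] 0.165
top blue [338. 131.] 122 tin [0.162 0.238] 0.122
top blue [316. 134.] 127 tin [0.137 0.285] 0.122
top blue [295. 137.] 122 tin [0.113 0.33 ] 0.122
top blue [478. 254.] 130 tin [-0.005 -0.161] 0.164
top blue [312. 323.] 90 tin [-0.288  0.131] 0.031
```

Call:
move_arm(series="1 3 0 -15 0;1 5 0 -20 0;1 5 0 -20 0;1 0 0 0 0;1 0 0 0 0")

```text
clock: 12.42
eef_pos: [0.5744, -0.2291, 0.1995]
ee_rot: [-3.124, -0.001, 2.763]
ft_force: [0.1, -0.4, -3.0]
finger_gap: 0.0166
grasp_force: 97.7
```

```bash
python3 - <<'E'
from h import *
tilt('side','s7')
caps('side')
im=cv2.imread('pics/s7.png')[...,::-1]; save('s7c',cv2.resize(im[190:380,330:510],None,fx=3,fy=3))
E
```

```text
t 12.43 pos [ 0.5744 -0.2291  0.1995] tin-xy [ 0.0234 -0.0004] yclose 68.3 q [-0.43  0.49  1.36 -0.02  1.29 -1.62] F [ 0.1 -0.4 -3. ] gap 0.0166 gf 97.7
points 5779 tilt 122.0 score 8.41 next [(-30.0, np.float64(14.52)), (-10.0, np.float64(13.61)), (10.0, np.float64(13.39)), (30.0, np.float64(13.72)), (50.0, np.float64(14.02)), (70.0, np.float64(14.29)), (90.0, np.float64(14.47)), (110.0, np.float64(12.15)), (130.0, np.float64(9.16)), (150.0, np.float64(10.86))]
side blue [392. 186.] 63 tin [0.109 0.326] 0.12
side blue [409. 194.] 71 tin [0.133 0.279] 0.121
side blue [253. 300.] 127 tin [-0.288  0.122] 0.03
side blue [410. 320.] 438 tin [ 0.012 -0.017] 0.026
side blue [427. 334.] 53 tin [ 0.038 -0.053] 0.018
side blue [444. 336.] 65 tin [-0.014 -0.161] 0.164
```

View pics/s7c.png

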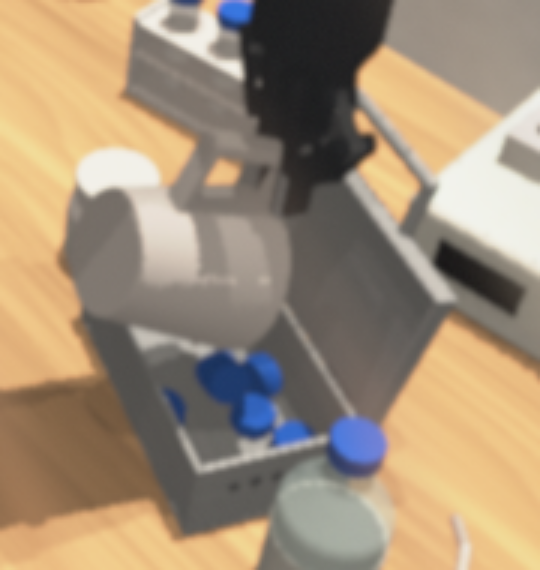

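The caps are lying in the tin at about px (400-430,315-335) of the full side view, and at least five are visible. I shake once, rise and count.

Call:
move_arm(series="1 0 0 -20 0;1 0 0 20 0;1 0 0 -25 0;1 15 0 0 0;1 -15 0 0 0;1 0 0 -25 0;1 0 0 -30 0;1 0 0 -30 0;1 0 0 0 0")

```text
clock: 13.65
eef_pos: [0.5758, -0.2276, 0.3115]
ee_rot: [-3.124, 0.003, 2.763]
ft_force: [-0.2, -0.3, -1.0]
finger_gap: 0.0168
grasp_force: 97.7
```

```bash
python3 - <<'E'
from h import *
tilt('side','s8')
caps('side'); w=caps('wrist')
im=cv2.imread('pics/s8.png')[...,::-1]; save('s8c',np.hstack([cv2.resize(im[230:380,340:490],(400,400),interpolation=cv2.INTER_CUBIC),cv2.resize(w,(400,400))]))
E
```

```text
t 13.65 pos [ 0.5758 -0.2276  0.3115] tin-xy [0.0241 0.0016] yclose 68.3 q [-0.43  0.42  1.2  -0.02  1.52 -1.62] F [-0.2 -0.3 -1. ] gap 0.0168 gf 97.7
points 6048 tilt 121.0 score 7.51 next [(-30.0, np.float64(15.0)), (-10.0, np.float64(15.0)), (10.0, np.float64(14.75)), (30.0, np.float64(14.43)), (50.0, np.float64(14.67)), (70.0, np.float64(14.73)), (90.0, np.float64(14.32)), (110.0, np.float64(11.49)), (130.0, np.float64(8.39)), (150.0, np.float64(10.27))]
side blue [392. 186.] 63 tin [0.11  0.324] 0.121
side blue [411. 195.] 24 tin [0.139 0.274] 0.121
side blue [253. 300.] 127 tin [-0.288  0.123] 0.029
side blue [396. 318.] 221 tin [-0.01  -0.006] 0.029
side blue [415. 322.] 267 tin [ 0.029 -0.02 ] 0.019
side blue [427. 334.] 53 tin [ 0.038 -0.053] 0.018
side blue [445. 337.] 80 tin [-0.013 -0.161] 0.165
wrist blue [103. 190.] 1772 tin [-0.005 -0.158] 0.165
wrist blue [631. 336.] 606 tin [0.136 0.273] 0.12
wrist blue [585. 360.] 1201 tin [0.16  0.237] 0.122
```

View pics/s8c.png

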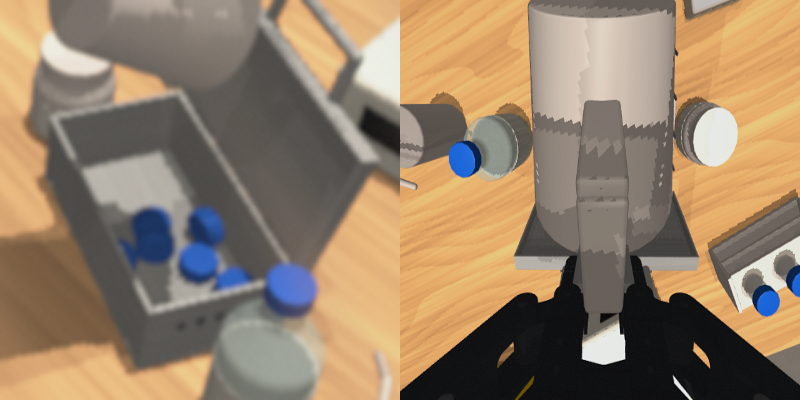

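All six caps are in the tin: two stacked, one by the front wall and three at the right (side px 396-430, 315-335), and the jug is empty. To upright the jug I reverse the roll: its lip end rests on the front rim and the grip swings back along an arc.

```bash
python3 - <<'E'
from h import *
P=[G(T,92) for T in range(120,39,-5)]; print(P[0],P[8],P[-1]); print(np.diff(P,axis=0).round(1).tolist())
st()
E
```

```text
[  5.60987298 182.17553187] [-86.51935315 194.94743659] [-165.30405698  145.51175819]
[[-10.7, 5.1], [-11.1, 4.1], [-11.4, 3.1], [-11.7, 2.1], [-11.8, 1.1], [-11.9, 0.1], [-11.8, -1.0], [-11.7, -2.0], [-11.5, -3.0], [-11.2, -4.0], [-10.8, -4.9], [-10.3, -5.9], [-9.8, -6.7], [-9.1, -7.6], [-8.4, -8.3], [-7.7, -9.0]]
t 13.80 pos [ 0.5751 -0.2273  0.3082] tin-xy [0.0233 0.0016] yclose 68.3 q [-0.43  0.42  1.21 -0.02  1.52 -1.62] F [-0.5  0.2 -0.5] gap 0.0168 gf 97.7
```

Call:
move_arm(series="1 9 0 30 0;1 9 0 40 0;1 0 0 40 0;1 0 0 18 0;1 10.7 0 -4.1 0;1 11.1 0 -4.1 0;1 11.4 0 -3.1 0;1 11.7 0 -2.1 0;1 11.8 0 -1.1 0;1 11.9 0 0 0;1 0 0 0 0")

```text
clock: 15.18
eef_pos: [0.4935, -0.197, 0.1966]
ee_rot: [-3.124, -0.001, 2.763]
ft_force: [-0.1, 0.4, -1.2]
finger_gap: 0.0169
grasp_force: 97.7
```

```bash
python3 - <<'E'
from h import *
print(G(90,92)); tilt('side','s9')
E
```

```text
[-63.   197.88]
t 15.18 pos [ 0.4935 -0.197   0.1966] tin-xy [-0.0637 -0.0001] yclose 68.3 q [-0.44  0.3   1.63 -0.02  1.21 -1.63] F [-0.1  0.4 -1.2] gap 0.0169 gf 97.7
points 5590 tilt 124.0 score 9.34 next [(-30.0, np.float64(14.63)), (-10.0, np.float64(14.35)), (10.0, np.float64(14.84)), (30.0, np.float64(15.0)), (50.0, np.float64(15.0)), (70.0, np.float64(14.98)), (90.0, np.float64(14.62)), (110.0, np.float64(12.64)), (130.0, np.float64(9.73)), (150.0, np.float64(11.55))]
```

No contact there: the lip swung clear of the rim. I go back over the rim and press until I can feel it before swinging.

Call:
move_arm(series="1 0 0 -30 0;1 0 0 -20 0;1 -25 0 0 0;1 -25 0 0 0;1 -19 0 0 0;1 0 0 30 0;1 0 0 20 0;1 0 0 10 0;1 0 0 5 0;1 0 0 0 0;1 0 0 0 0")

```text
clock: 16.6
eef_pos: [0.5584, -0.2231, 0.1822]
ee_rot: [-3.124, 0.001, 2.763]
ft_force: [0.0, -0.2, -0.6]
finger_gap: 0.0169
grasp_force: 97.7
```

```bash
python3 - <<'E'
from h import *
tilt('side','s10')
E
```

```text
t 16.60 pos [ 0.5584 -0.2231  0.1822] tin-xy [ 0.0062 -0.0006] yclose 68.3 q [-0.43  0.46  1.44 -0.02  1.24 -1.62] F [ 0.  -0.2 -0.6] gap 0.0169 gf 97.7
points 5707 tilt 122.0 score 8.65 next [(-30.0, np.float64(13.65)), (-10.0, np.float64(13.31)), (10.0, np.float64(13.45)), (30.0, np.float64(14.03)), (50.0, np.float64(14.25)), (70.0, np.float64(14.85)), (90.0, np.float64(14.5)), (110.0, np.float64(12.24)), (130.0, np.float64(9.33)), (150.0, np.float64(10.97))]
```

Call:
move_arm(series="1 0 0 5 0;1 0 0 5 0;1 0 0 0 0;1 0 0 0 0")

```text
clock: 17.15
eef_pos: [0.5581, -0.2231, 0.1715]
ee_rot: [-3.124, -0.0, 2.763]
ft_force: [-0.1, 0.5, -0.5]
finger_gap: 0.0168
grasp_force: 97.7
```

```bash
cat >> h.py <<'E'
def fit3(names=('side','wrist'),T0=122,lo=.085):
    from scipy.optimize import least_squares
    p,M=st(); y=M[:2,1]; fx=np.array([y[1],-y[0]])
    if fx@EX<0 and FL==1: fx=-fx
    Q=[]
    for n in names:
        im,d,w=cloud(n); e=w.reshape(-1,3)-p
        q=np.stack([e[:,:2]@fx*1000,e[:,:2]@y*1000,e[:,2]*1000-8],-1)
        c=im.reshape(-1,3).astype(float); sat=(c.max(1)-c.min(1))/(c.max(1)+1)
        m=(np.abs(q[:,1])<58)&(np.linalg.norm(q,axis=1)<190)&(sat<.2)&(c.max(1)>70)&(w.reshape(-1,3)[:,2]>lo)
        Q.append(q[m][::max(1,m.sum()//3000)])
    q=np.vstack(Q)
    def res(a):
        s,k=np.sin(np.radians(a[0])),np.cos(np.radians(a[0]))
        X=q[:,0]*k-q[:,2]*s+a[1]; Z=q[:,0]*s+q[:,2]*k+a[2]
        r=np.hypot(X,q[:,1]-a[3]); R0=40+.14*Z
        dw=np.hypot(r-R0,np.maximum(Z-100,0)+np.maximum(-Z,0))
        db=np.hypot(Z,np.maximum(r-40,0))
        return np.minimum(np.minimum(dw,db),12)
    best=min((least_squares(res,[T,*GJ,0],diff_step=1e-3) for T in (T0-8,T0,T0+8)),key=lambda f:f.cost)
    print('fit T %.1f grip (%.1f,%.1f) yoff %.1f'%tuple(best.x),'inl',(best.fun<3).mean().round(2),len(q))
    return best.x
E
python3 - <<'E'
from h import *
x=fit3(); 
T=np.radians(x[0]);g=x[1:3]
p,M=st(); X0=((p[:2]-TIN)@EX)*1000; z0=p[2]*1000+8
for n,a in dict(corner=(40,0),lipwall=(54,100),lip=(62,100),top=(-54,100)).items():
    r=np.array(a)-g; print(n,(X0+r[0]*np.cos(T)+r[1]*np.sin(T)).round(1),(z0-r[0]*np.sin(T)+r[1]*np.cos(T)).round(1))
E
```

```text
t 17.15 pos [ 0.5581 -0.2231  0.1715] tin-xy [ 0.006  -0.0008] yclose 68.3 q [-0.43  0.48  1.45 -0.02  1.22 -1.62] F [-0.1  0.5 -0.5] gap 0.0168 gf 97.7
fit T 112.4 grip (-72.2,95.0) yoff -1.5 inl 0.58 8833
t 17.25 pos [ 0.5581 -0.2232  0.1716] tin-xy [ 0.006  -0.0008] yclose 68.3 q [-0.43  0.48  1.45 -0.02  1.22 -1.62] F [ 0.5 -0.3 -0.8] gap 0.0169 gf 97.7
corner -124.6 112.0
lipwall -37.5 61.0
lip -40.5 53.6
top 3.7 160.8
```

```bash
sed -i 's/^GJ=.*/GJ=np.array([-72.,95.])/' h.py; python3 - <<'E'
from h import *
p,M=st()
P=[G(T,93,(-58,67)) for T in range(112,51,-5)]; print(P[0],P[-1]); print(np.diff(P,axis=0).round(1).tolist())
E
```

```text
t 17.25 pos [ 0.5581 -0.2232  0.1716] tin-xy [ 0.006  -0.0008] yclose 68.3 q [-0.43  0.48  1.45 -0.02  1.22 -1.62] F [ 0.5 -0.3 -0.8] gap 0.0169 gf 97.7
[ -9.31231598 174.16731231] [-133.39397614  158.74842737]
[[-10.2, 3.8], [-10.5, 2.9], [-10.7, 2.0], [-10.9, 1.0], [-10.9, 0.1], [-10.9, -0.9], [-10.8, -1.8], [-10.6, -2.7], [-10.3, -3.7], [-9.9, -4.5], [-9.5, -5.4], [-9.0, -6.2]]
```

Call:
move_arm(series="1 0 0 -14 0;1 15 0 0 0;1 0 0 6 0;1 0 0 5 0;1 0 0 4 0;1 0 0 3 0;1 0 0 0 0;1 0 0 0 0")

```text
clock: 18.25
eef_pos: [0.5489, -0.2199, 0.1755]
ee_rot: [-3.123, 0.018, 2.763]
ft_force: [10.6, -4.2, 48.3]
finger_gap: 0.0167
grasp_force: 110.7
```

Call:
move_arm(series="1 5 0 -3 0;1 5 0 -2 0;1 10.5 0 -3 0;1 10.7 0 -2 0;1 0 0 0 0")

```text
clock: 18.88
eef_pos: [0.5195, -0.208, 0.1844]
ee_rot: [-3.123, 0.017, 2.763]
ft_force: [10.0, -3.7, 40.6]
finger_gap: 0.0166
grasp_force: 102.7
```

```bash
python3 - <<'E'
from h import *
fit3(T0=105)
E
```

```text
t 18.88 pos [ 0.5195 -0.208   0.1844] tin-xy [-0.0354 -0.0008] yclose 68.3 q [-0.44  0.37  1.57 -0.02  1.18 -1.62] F [10.  -3.7 40.6] gap 0.0166 gf 102.7
fit T 100.2 grip (-71.6,94.6) yoff -1.2 inl 0.58 6164
```

Now it rolls back: 112° to 100°. I continue the arc.

Call:
move_arm(series="1 10.9 0 -2 0;1 10.9 0 -1 0;1 10.9 0 0 0;1 10.9 0 0.5 0;1 10.8 0 1.5 0;1 10.6 0 2.5 0;1 0 0 0 0")

```text
clock: 19.85
eef_pos: [0.4557, -0.1825, 0.178]
ee_rot: [-3.123, 0.004, 2.763]
ft_force: [-4.9, 1.6, 17.4]
finger_gap: 0.0167
grasp_force: 74.2
```

```bash
python3 - <<'E'
from h import *
x=fit3(T0=72); GJ[:]=x[1:3]
p,M=st(); print('rim c from here', [ (c,(G(x[0],c)).round(0)) for c in(85,93,100)])
E
```

```text
t 19.85 pos [ 0.4557 -0.1825  0.178 ] tin-xy [-0.1042 -0.0004] yclose 68.3 q [-0.45  0.23  1.76 -0.02  1.14 -1.63] F [-4.9  1.6 17.4] gap 0.0167 gf 74.2
fit T 69.4 grip (-73.0,94.5) yoff -1.4 inl 0.58 7227
t 19.95 pos [ 0.4558 -0.1826  0.178 ] tin-xy [-0.104  -0.0004] yclose 68.3 q [-0.45  0.23  1.76 -0.02  1.14 -1.63] F [-5.8  1.6 18.7] gap 0.0166 gf 74.3
rim c from here [(85, array([-93., 182.])), (93, array([-101.,  180.])), (100, array([-108.,  179.]))]
```

Call:
move_arm(series="1 10 0 4 0;1 9.5 0 5 0;1 9 0 6 0;1 8.5 0 6.5 0;1 0 0 0 0")

```text
clock: 20.58
eef_pos: [0.4202, -0.1687, 0.1545]
ee_rot: [-3.124, -0.001, 2.763]
ft_force: [0.0, -0.8, -2.4]
finger_gap: 0.0164
grasp_force: 67.5
```

```bash
python3 - <<'E'
from h import *
x=fit3(T0=48); T=np.radians(x[0]);g=x[1:3]
p,M=st(); X0=((p[:2]-TIN)@EX)*1000; z0=p[2]*1000+8
for n,a in dict(corner=(40,0),back=(-40,0),lip=(62,100)).items():
    r=np.array(a)-g; print(n,(X0+r[0]*np.cos(T)+r[1]*np.sin(T)).round(1),(z0-r[0]*np.sin(T)+r[1]*np.cos(T)).round(1))
E
```

```text
t 20.57 pos [ 0.4202 -0.1687  0.1545] tin-xy [-0.1422 -0.0005] yclose 68.3 q [-0.45  0.19  1.88 -0.02  1.07 -1.64] F [ 0.  -0.8 -2.4] gap 0.0164 gf 67.5
fit T 52.0 grip (-71.2,86.0) yoff -1.7 inl 0.62 5377
t 20.68 pos [ 0.4206 -0.1688  0.1546] tin-xy [-0.1419 -0.0005] yclose 68.3 q [-0.45  0.19  1.88 -0.02  1.07 -1.64] F [-0.   0.  -1.2] gap 0.0165 gf 67.5
corner -141.1 22.1
back -190.4 85.1
lip -48.8 66.3
```

It is at 52° and free of the rim. I carry it back to its old place and finish uprighting by pressing and dragging it on the bench.

```bash
python3 - <<'E'
from h import *
to(.555,.179,.26,123.6)
E
```

```text
t 20.68 pos [ 0.4206 -0.1688  0.1546] tin-xy [-0.1419 -0.0005] yclose 68.3 q [-0.45  0.19  1.88 -0.02  1.07 -1.64] F [-0.   0.  -1.2] gap 0.0165 gf 67.5
shift [   3.7  370.9 -112. ] turn -55.3
```

Call:
move_arm(series="1 10 0 -30 0;1 0 0 -40 0;1 0 10 -42 0;1 -1 35 0 0;1 -1 45 0 0;1 -1 45 0 0;1 -1 45 0 0;1 -1 45 0 0;1 -1 45 0 0;1 0 45 0 0;1 0 35 0 0;1 0 21 0 0;1 0 0 0 -9.2;1 0 0 0 -9.2;1 0 0 0 -9.2;1 0 0 0 -9.2;1 0 0 0 -9.2;1 0 0 0 -9.3;1 0 0 0 0;1 0 0 0 0")

```text
clock: 23.18
eef_pos: [0.5545, 0.1794, 0.2598]
ee_rot: [-3.132, -0.015, -2.559]
ft_force: [0.0, -0.2, -1.8]
finger_gap: 0.0163
grasp_force: 67.6
```

```bash
python3 - <<'E'
from h import *
to(.555,.179,.16,123.6)
x=fit3(T0=52,lo=.02); T=np.radians(x[0]);g=x[1:3]
p,M=st(); z0=p[2]*1000+8
for n,a in dict(corner=(40,0),back=(-40,0),lip=(62,100)).items():
    r=np.array(a)-g; print(n,(r[0]*np.cos(T)+r[1]*np.sin(T)).round(1),(z0-r[0]*np.sin(T)+r[1]*np.cos(T)).round(1))
E
```

```text
t 23.18 pos [0.5545 0.1794 0.2598] tin-xy [-0.1446  0.3725] yclose 123.4 q [ 0.26  0.37  1.39 -0.01  1.39 -1.9 ] F [ 0.  -0.2 -1.8] gap 0.0163 gf 67.6
shift [-1.7  0.3 99.8] turn -0.2
t 23.18 pos [0.5545 0.1794 0.2598] tin-xy [-0.1446  0.3725] yclose 123.4 q [ 0.26  0.37  1.39 -0.01  1.39 -1.9 ] F [ 0.  -0.2 -1.8] gap 0.0163 gf 67.6
fit T 52.8 grip (-72.3,93.1) yoff -0.6 inl 0.61 5106
t 23.27 pos [0.5544 0.1794 0.2599] tin-xy [-0.1446  0.3725] yclose 123.5 q [ 0.26  0.37  1.39 -0.01  1.39 -1.9 ] F [-0.2  0.2 -0.6] gap 0.0169 gf 67.6
corner -6.3 122.1
back -54.7 185.9
lip 86.7 165.0
```

Call:
move_arm(series="1 0 0 40 0;1 0 0 40 0;1 0 0 36 0;1 0 0 12 0;1 10 0 1 0;1 10 0 1 0;1 12.5 0 1.8 0;1 12.4 0 2.8 0;1 12.1 0 3.9 0;1 0 0 0 0")

```text
clock: 24.52
eef_pos: [0.5069, 0.1456, 0.1247]
ee_rot: [-3.13, -0.011, -2.557]
ft_force: [-2.0, 0.5, 15.4]
finger_gap: 0.0171
grasp_force: 74.4
```

```bash
python3 - <<'E'
from h import *
fit3(T0=35,lo=.012)
E
```

```text
t 24.52 pos [0.5069 0.1456 0.1247] tin-xy [-0.1765  0.3237] yclose 123.5 q [ 0.22  0.38  1.7  -0.02  1.06 -1.93] F [-2.   0.5 15.4] gap 0.0171 gf 74.4
fit T 29.1 grip (-68.3,85.1) yoff -0.1 inl 0.47 4747
```

Call:
move_arm(series="1 11.5 0 5 0;1 11 0 6 0;1 10.5 0 7 0;1 10 0 8 0;1 9 0 8 0;1 6 0 6 0;1 0 0 0 0")

```text
clock: 25.5
eef_pos: [0.4575, 0.1127, 0.0834]
ee_rot: [-3.132, -0.015, -2.556]
ft_force: [0.2, 0.1, 4.3]
finger_gap: 0.0163
grasp_force: 76.6
```

```bash
python3 - <<'E'
from h import *
fit3(T0=3,lo=.012)
E
```

```text
t 25.50 pos [0.4575 0.1127 0.0834] tin-xy [-0.2104  0.275 ] yclose 123.6 q [ 0.17  0.34  1.88 -0.02  0.93 -1.97] F [0.2 0.1 4.3] gap 0.0163 gf 76.6
fit T 1.4 grip (-67.3,79.0) yoff 0.6 inl 0.16 4701
```

Call:
move_arm(series="1 1 0 4 0;1 0 0 0 0;0.7 0 0 0 0;0.4 0 0 0 0;0.4 0 0 0 0;0.4 0 0 0 0;0.4 0 0 -20 0;0.4 0 0 -40 0;0.4 0 0 -50 0;0.4 0 0 -50 0;0.4 0 0 0 0")

```text
clock: 26.98
eef_pos: [0.4587, 0.1151, 0.2426]
ee_rot: [-3.129, -0.009, -2.555]
ft_force: [1.3, 0.6, 0.5]
finger_gap: 0.0513
grasp_force: 0.0
```

```bash
python3 - <<'E'
from h import *
from scipy.optimize import least_squares
for n in('top','side','wrist'):
    im,d,w=cloud(n); w=w.reshape(-1,3)
    if n=='side': save('s11',im)
    c=np.array([.516,.151])
    p=w[(np.hypot(*(w[:,:2]-c).T)<.075)&(w[:,2]>.02)&(w[:,2]<.13)]
    q=p[p[:,2]>np.percentile(p[:,2],99)-.008]
    f=least_squares(lambda a:np.hypot(*(q[:,:2]-a[:2]).T)-a[2],[*c,.052],loss='soft_l1',f_scale=.003).x
    g=q[np.abs(np.hypot(*(q[:,:2]-f[:2]).T)-f[2])<.004]
    A=np.c_[g[:,:2]-f[:2],np.ones(len(g))]; pl=np.linalg.lstsq(A,g[:,2],rcond=None)[0]
    print(n,len(g),f.round(4),'plane',pl.round(3))
to(.6407,-.2548,.30,158.55)
E
```

```text
top 55 [0.5227 0.1519 0.0466] plane [-0.041 -0.005  0.103]
side 285 [0.5134 0.1485 0.052 ] plane [-0.005 -0.002  0.097]
wrist 2699 [0.5144 0.15   0.0523] plane [-0.008 -0.005  0.099]
t 27.12 pos [0.4572 0.1147 0.2382] tin-xy [-0.2115  0.2767] yclose 123.6 q [ 0.18  0.13  1.73 -0.02  1.29 -1.98] F [-0.6  0.1 -0.1] gap 0.0514 gf 0.0
shift [  52.7 -409.9  -57.2] turn -34.9
```

The jug stands upright, with its rim plane level at 99 mm in the side and wrist views. Next is the lid: the gripper goes above the bar with its jaws across it.

Call:
move_arm(series="0.4 0 -30 -30 0;0.4 8 -55 -32 0;0.4 8 -55 0 0;0.4 8 -55 0 0;0.4 8 -55 0 0;0.4 8 -55 0 0;0.4 8 -55 0 0;0.4 5 -50 0 0;0.4 0 0 0 10.4;0.4 0 0 0 10.4;0.4 0 0 0 10.4;0.4 0 0 0 10.4;0.4 0 0 0 10.4;0.4 0 0 0 10.4;0.4 0 0 0 10.4;0.4 0 0 0 10.4;0.4 0 0 0 10.4;0.4 0 0 0 10.4;0.4 0 0 0 10.4;0.4 0 0 0 10.4")

```text
clock: 29.62
eef_pos: [0.6432, -0.2464, 0.3026]
ee_rot: [-3.131, 0.02, 1.529]
ft_force: [0.1, 0.2, 0.7]
finger_gap: 0.0512
grasp_force: 0.0
```

Call:
move_arm(series="0.4 0 0 0 10.3;0.4 0 0 0 10;0.4 0 0 0 0;0.4 0 0 0 0")

```text
clock: 30.12
eef_pos: [0.6433, -0.2463, 0.3039]
ee_rot: [-3.14, 0.023, 1.185]
ft_force: [0.4, -0.3, 0.4]
finger_gap: 0.0513
grasp_force: 0.0
```

```bash
python3 - <<'E'
from h import *
to(.6407,-.2548,.30,-21.45)
for n in('wrist','side','top'):
    im,d,w=cloud(n); w=w.reshape(-1,3); e=w[:,:2]-TIN; X=e@EX;Y=e@EY;Z=w[:,2]
    m=(abs(Y)<.06)&(X>.03)&(X<.13)&(Z>.21)&(Z<.24)
    if m.sum()>5: print(n,m.sum(),'bar X',np.percentile(X[m],[5,50,95]).round(4),'Y',np.percentile(Y[m],[3,97]).round(4),'Z',np.percentile(Z[m],[50,95]).round(4))
E
```

```text
t 30.12 pos [ 0.6433 -0.2463  0.3039] tin-xy [0.0937 0.0087] yclose -22.1 q [-0.41  0.6   0.95 -0.02  1.59 -0.03] F [ 0.4 -0.3  0.4] gap 0.0513 gf 0.0
shift [-8.7  0.8  4.1] turn -0.7
wrist 2985 bar X [0.0915 0.0961 0.1009] Y [-0.0424  0.0501] Z [0.228  0.2295]
side 301 bar X [0.0887 0.0916 0.0971] Y [-0.0488  0.0457] Z [0.2258 0.2288]
top 16 bar X [0.0895 0.0932 0.0988] Y [0.0447 0.0497] Z [0.222  0.2279]
```

Call:
move_arm(series="0.4 -6 1.5 25 0;0.4 0 1 35 0;0.4 0 0 28 0;0.4 0 0 0 0;1 0 0 0 0;1 0 0 0 0;1 0 0 0 0;1 0 0 0 0;1 0 0 0 0")

```text
clock: 31.4
eef_pos: [0.643, -0.2548, 0.2185]
ee_rot: [3.139, 0.023, 1.181]
ft_force: [0.4, 0.3, 6.5]
finger_gap: 0.0077
grasp_force: 58.6
```

```bash
python3 - <<'E'
from h import *
p,M=st()
ph=np.radians(np.r_[103.7,np.arange(100,1,-5),1.45])
P=np.c_[58-158*np.cos(ph),70+158*np.sin(ph)]; D=np.diff(P,axis=0)
for a,d in zip(np.degrees(ph[1:]),D): print('%.0f'%a,(M.T@np.r_[EX*d[0],d[1]]).round(1))
E
```

```text
t 31.40 pos [ 0.643  -0.2548  0.2185] tin-xy [0.0966 0.0008] yclose -22.3 q [-0.42  0.64  1.08 -0.02  1.41 -0.03] F [0.4 0.3 6.5] gap 0.0077 gf 58.6
100 [ -0.2 -10.   -2.1]
95 [ -0.3 -13.7  -1.8]
90 [ -0.2 -13.8  -0.6]
85 [ -0.2 -13.8   0.6]
80 [ -0.2 -13.7   1.8]
75 [ -0.1 -13.5   3. ]
70 [ -0.1 -13.2   4.1]
65 [ -0.1 -12.7   5.2]
60 [ -0.  -12.2   6.3]
55 [ -0.  -11.6   7.4]
50 [  0.  -11.    8.4]
45 [  0.1 -10.2   9.3]
40 [ 0.1 -9.3 10.1]
35 [ 0.1 -8.4 10.9]
30 [ 0.1 -7.4 11.6]
25 [ 0.2 -6.4 12.2]
20 [ 0.2 -5.3 12.7]
15 [ 0.2 -4.2 13.1]
10 [ 0.3 -3.  13.4]
5 [ 0.3 -1.8 13.7]
1 [ 0.2 -0.6  9.8]
```

Call:
move_arm(series="1 0 -10 -2.1 0;1 0 -13.7 -1.8 0;1 0 -13.8 -0.6 0;1 0 -13.8 0.6 0;1 0 -13.7 1.8 0;1 0 -13.5 3 0;1 0 -13.2 4.1 0;1 0 -12.7 5.2 0;1 0 0 0 0")

```text
clock: 32.52
eef_pos: [0.5451, -0.216, 0.2082]
ee_rot: [3.141, 0.024, 1.18]
ft_force: [-7.7, -4.7, 9.2]
finger_gap: 0.0074
grasp_force: 61.7
```

```bash
cat > lid.py <<'E'
from h import *
p,M=st(); X=(p[:2]-TIN)@EX; v=np.array([58-X*1000,p[2]*1000+8-70]); print('radius %.1f phi %.1f'%(np.hypot(*v),np.degrees(np.arctan2(v[1],v[0]))))
E
python3 lid.py
```

```text
t 32.52 pos [ 0.5451 -0.216   0.2082] tin-xy [-0.0087  0.0011] yclose -22.4 q [-0.43  0.41  1.46 -0.03  1.28 -0.03] F [-7.7 -4.7  9.2] gap 0.0074 gf 61.7
radius 160.7 phi 65.5
```

Tracking well at phi 65°, with about 13 N. I continue.

Call:
move_arm(series="1 0 -12.2 6.3 0;1 0 -11.6 7.4 0;1 0 -11 8.4 0;1 0 -10.2 9.3 0;1 0 -9.3 10.1 0;1 0 -8.4 10.9 0;1 0 -7.4 11.6 0;1 0 0 0 0")

```text
clock: 33.52
eef_pos: [0.4801, -0.1899, 0.1423]
ee_rot: [-3.14, 0.023, 1.181]
ft_force: [-2.5, -4.1, 0.2]
finger_gap: 0.0078
grasp_force: 63.3
```

```bash
python3 lid.py
```

```text
t 33.52 pos [ 0.4801 -0.1899  0.1423] tin-xy [-0.0788  0.0016] yclose -22.3 q [-0.44  0.33  1.72 -0.03  1.08 -0.03] F [-2.5 -4.1  0.2] gap 0.0078 gf 63.3
radius 158.6 phi 30.4
```

Call:
move_arm(series="1 0 -6.4 12.2 0;1 0 -5.3 12.7 0;1 0 -4.2 13.1 0;1 0 -3 13.4 0;1 0 -1 7 0;1 0 -0.8 6.7 0;1 0 -0.3 5 0;1 0 -0.3 4.8 0;1 0 0 3 0;1 0 0 0 0;1 0 0 0 0")

```text
clock: 34.9
eef_pos: [0.4603, -0.1826, 0.0657]
ee_rot: [-3.141, 0.022, 1.181]
ft_force: [-4.6, 10.5, 15.8]
finger_gap: 0.0076
grasp_force: 67.3
```

```bash
python3 lid.py; python3 - <<'E'
from h import *
im,d,w=cloud('side'); save('s12',im); w=w.reshape(-1,3); e=w[:,:2]-TIN; X=e@EX;Y=e@EY;Z=w[:,2]
m=(abs(Y)<.095)&(abs(X)<.05)&(Z>.05)&(Z<.12); a=np.linalg.lstsq(np.c_[X,Y,np.ones_like(X)][m],Z[m],rcond=None)[0]; print(m.sum(),a.round(4),np.median(Z[m]))
E
```

```text
t 34.90 pos [ 0.4603 -0.1826  0.0657] tin-xy [-0.0998  0.0011] yclose -22.3 q [-0.44  0.41  1.83 -0.03  0.9  -0.03] F [-4.6 10.5 15.8] gap 0.0076 gf 67.3
radius 157.9 phi 1.3
3020 [-0.0039  0.0015  0.0756] 0.07559580148299533
```

The lid is shut: the plate is level at 75.6 mm and phi reads 1.3°. I open slightly, let it settle and rise.

Call:
move_arm(series="0.85 0 0 0 0;0.7 0 0 0 0;0.7 0 0 0 0;0.7 0 0 0 0;0.7 0 0 0 0;0.7 0 0 -15 0;0.7 0 0 -30 0;0.7 0 0 -40 0;0.7 0 0 -50 0;0.7 0 0 -40 0;0.7 0 0 0 0;0.7 0 0 0 0")

```text
clock: 36.45
eef_pos: [0.4613, -0.1796, 0.2399]
ee_rot: [-3.141, 0.023, 1.181]
ft_force: [-0.4, -0.2, 0.1]
finger_gap: 0.0254
grasp_force: 0.0
```

```bash
python3 - <<'E'
from h import *
st()
im,d,w=cloud('side'); save('s13',im); W=w.reshape(-1,3); e=W[:,:2]-TIN; X=e@EX;Y=e@EY;Z=W[:,2]
m=(abs(Y)<.095)&(abs(X)<.05)&(Z>.05)&(Z<.12); print(m.sum(),np.linalg.lstsq(np.c_[X,Y,np.ones_like(X)][m],Z[m],rcond=None)[0].round(4))
m=(abs(Y)<.05)&(X<-.09)&(X>-.11)&(Z>.05)&(Z<.13); print('bar top',np.percentile(Z[m],95).round(4))
im2=caps('top'); save('fin',np.hstack([cv2.resize(im,(400,300)),cv2.resize(im2,(400,300))]))
E
```

```text
t 36.45 pos [ 0.4613 -0.1796  0.2399] tin-xy [-0.1     0.0044] yclose -22.4 q [-0.43  0.18  1.68 -0.02  1.29 -0.04] F [-0.4 -0.2  0.1] gap 0.0254 gf 0.0
3479 [-0.0017  0.0001  0.0756]
bar top 0.0797
top blue [338. 131.] 122 tin [0.163 0.239] 0.122
top blue [316. 134.] 128 tin [0.137 0.285] 0.122
top blue [295. 137.] 123 tin [0.113 0.33 ] 0.122
top blue [478. 255.] 129 tin [-0.005 -0.161] 0.164
top blue [312. 322.] 90 tin [-0.287  0.132] 0.032
```

View pics/fin.png

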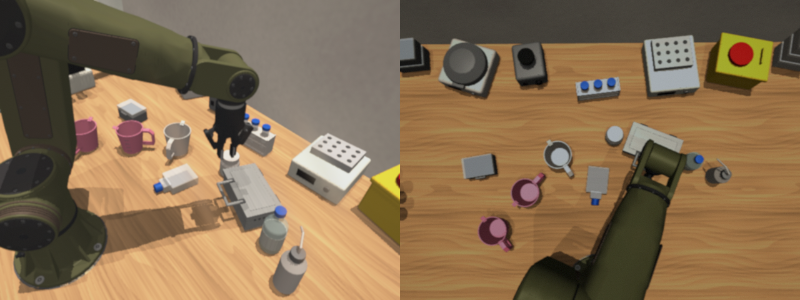

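The final pictures show the lid shut, the jug upright and empty at top-view px (558,155), the bystanders in place and the gripper clear. I hand in.

```bash
python3 -c "
from station import env
print(env.hand_in())"
```

```text
the job is handed in; nothing more can be done
None
```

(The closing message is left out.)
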